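# Spin-test the bench pulleys and rack them

### The job

Two bench pulleys stand in the wooden rack. Roll each wheel with a light fingertip, at least a tenth of a turn in one direction while its pulley still stands there, to feel whether it runs free or binds; the bearings are delicate, so never press or squeeze a wheel itself hard. Then stand every free-running pulley in an empty hole of the blue class rack and every binding one in the red repair rack, rod fully home, and leave the rest of the bench alone.

Things in the scene. Friction and masses are not known exactly. Their poses are not given: they have to be found in the camera images.
- pulley_1_axle (a point): Steel fork of bench pulley 1, to be tested. Point: middle of the wheel's axle, 92 mm above the bench at the start. x runs along the axle (level), y is level in the wheel's plane (its rolling direction), z is up. Fork: 26 mm over its two flat cheeks along x; cheeks 18 mm wide, ending 9 mm above the axle. Grip it from above across the cheeks at axle height, fingers astride the wheel. Whole pulley about 220 g.
- pulley_1_foot (a point): Underside of the fork's foot of pulley 1, 42 mm below the axle; it rests on the rack's top. Below it a round rod, 10 mm thick, tapered end, goes down 40 mm and stands loosely in the rack's hole: it rocks a little, and turns about the rod if the wheel is pushed off its own line.
- wheel_1: White hard plastic wheel of pulley 1, 60 mm in diameter, 13 mm wide: two rims with a cord groove between, five dark holes, a red stripe across the rims. Origin on the axle, turning with it; its top is 122 mm above the bench at the start. Delicate bearing: press or squeeze the wheel itself with no more than 20 N. 5 to 8 N under a fingertip carries even a binding wheel round.
- spin_1 (a joint): Angle (rad) of wheel 1 in its fork, 0 at the start, no stops; grows as the top of the wheel moves towards the pulley's -y. Flicked at 50 mm/s or more, a free wheel coasts on for half a second or longer (drag under 0.1 N at the rim). A binding one (hub nipped by the fork) drags with 1 to 4 N at the rim and stops at once. They look alike. None, one or both may bind.
- pulley_2_axle (a point): Steel fork of bench pulley 2, to be tested. Point: middle of the wheel's axle, 92 mm above the bench at the start. x runs along the axle (level), y is level in the wheel's plane (its rolling direction), z is up. Fork: 26 mm over its two flat cheeks along x; cheeks 18 mm wide, ending 9 mm above the axle. Grip it from above across the cheeks at axle height, fingers astride the wheel. Whole pulley about 220 g.
- pulley_2_foot (a point): Underside of the fork's foot of pulley 2, 42 mm below the axle; it rests on the rack's top. Below it a round rod, 10 mm thick, tapered end, goes down 40 mm and stands loosely in the rack's hole: it rocks a little, and turns about the rod if the wheel is pushed off its own line.
- wheel_2: White hard plastic wheel of pulley 2, 60 mm in diameter, 13 mm wide: two rims with a cord groove between, five dark holes, a red stripe across the rims. Origin on the axle, turning with it; its top is 122 mm above the bench at the start. Delicate bearing: press or squeeze the wheel itself with no more than 20 N. 5 to 8 N under a fingertip carries even a binding wheel round.
- spin_2 (a joint): Angle (rad) of wheel 2 in its fork, 0 at the start, no stops; grows as the top of the wheel moves towards the pulley's -y. Flicked at 50 mm/s or more, a free wheel coasts on for half a second or longer (drag under 0.1 N at the rim). A binding one (hub nipped by the fork) drags with 1 to 4 N at the rim and stops at once. They look alike. None, one or both may bind.
- class_rack_hole0 (a point): Blue class rack (block 66 x 250 x 50 mm, fixed), hole 0, at one end, already taken by a good pulley (pulley 3): the mouth (centre, level with the rack's top, 50 mm above the bench) of a round hole, 13 mm in diameter and 44 mm deep, with a 3 mm chamfer. Its y axis runs along the row of holes, z is up. 
- class_rack_hole1 (a point): Blue class rack (block 66 x 250 x 50 mm, fixed), hole 1, empty, 80 mm from hole 0: the mouth (centre, level with the rack's top, 50 mm above the bench) of a round hole, 13 mm in diameter and 44 mm deep, with a 3 mm chamfer. Its y axis runs along the row of holes, z is up. 
- class_rack_hole2 (a point): Blue class rack (block 66 x 250 x 50 mm, fixed), hole 2, empty, 160 mm from hole 0: the mouth (centre, level with the rack's top, 50 mm above the bench) of a round hole, 13 mm in diameter and 44 mm deep, with a 3 mm chamfer. Its y axis runs along the row of holes, z is up. 
- repair_rack_hole0 (a point): Red repair rack (block 66 x 180 x 50 mm, fixed), hole 0, empty, 90 mm from the other: the mouth (centre, level with the rack's top, 50 mm above the bench) of a round hole, 13 mm in diameter and 44 mm deep, with a 3 mm chamfer. Its y axis runs along the row of holes, z is up. 
- repair_rack_hole1 (a point): Red repair rack (block 66 x 180 x 50 mm, fixed), hole 1, empty, 90 mm from the other: the mouth (centre, level with the rack's top, 50 mm above the bench) of a round hole, 13 mm in diameter and 44 mm deep, with a 3 mm chamfer. Its y axis runs along the row of holes, z is up. 
- pulley_3_axle (a point): Third pulley, same make, already passed and standing in hole 0 of the blue rack; not part of the job, leave it there. Point and axes as for pulley 1.
- wood_rack: Wooden rack (block 66 x 180 x 50 mm, fixed) in which pulleys 1 and 2 stand at the start, holes 45 mm either side of its middle along its y axis. Origin: middle of its underside.
- flask: Bystander: conical glass flask, 106 tall, 76 across (mm). Origin: on its underside, about the middle.
- beaker: Bystander: glass beaker, 95 tall, 70 across (mm). Origin: on its underside, about the middle.
- wash_bottle: Bystander: white wash bottle with red cap, 150 tall, 66 across (mm). Origin: on its underside, about the middle.
- masses: Bystander: brass slotted masses on a hanger, 60 tall, 44 across (mm). Origin: on its underside, about the middle.
- screwdriver: Bystander: screwdriver lying flat (mm). Origin: near its middle.
- boss_head: Bystander: grey boss head clamp lying on the bench, about 55 x 75 x 26 (mm). Origin: on its underside, about the middle.
There are look-alikes about, which are no part of the job. Leave any orange look-alike of the part that bears pulley_2_axle alone.

How it is judged:
On the way:
1. both wheels have been rolled at least 0.5 rad from where they stood at the start ((value of joint spin_1 above 0.5 rad or value of joint spin_1 below -0.5 rad) and (value of joint spin_2 above 0.5 rad or value of joint spin_2 below -0.5 rad)).
At the end, for the whole second after the job is handed in: Pulleys 1 and 2 stand released, at rest, upright (0.12 rad), rod fully home (axle 86 to 96 mm up, within 8 mm of the hole from above): free-running ones in the blue class rack, binding ones (hub nipped with over 6 N) in the red repair rack; one just rubbed (under 6 N) may go in either (((contact force between wheel_1 and anything else above 0.05 N and ((horizontal distance between pulley_1_axle and repair_rack_hole0 below 0.008 m and height (world z) of pulley_1_axle between 0.086 and 0.096 m and angle between pulley_1_axle's own z axis and vertical below 0.12 rad) or (horizontal distance between pulley_1_axle and repair_rack_hole1 below 0.008 m and height (world z) of pulley_1_axle between 0.086 and 0.096 m and angle between pulley_1_axle's own z axis and vertical below 0.12 rad))) or (not (contact force between wheel_1 and anything else above 6 N) and ((horizontal distance between pulley_1_axle and class_rack_hole0 below 0.008 m and height (world z) of pulley_1_axle between 0.086 and 0.096 m and angle between pulley_1_axle's own z axis and vertical below 0.12 rad) or (horizontal distance between pulley_1_axle and class_rack_hole1 below 0.008 m and height (world z) of pulley_1_axle between 0.086 and 0.096 m and angle between pulley_1_axle's own z axis and vertical below 0.12 rad) or (horizontal distance between pulley_1_axle and class_rack_hole2 below 0.008 m and height (world z) of pulley_1_axle between 0.086 and 0.096 m and angle between pulley_1_axle's own z axis and vertical below 0.12 rad)))) and ((contact force between wheel_2 and anything else above 0.05 N and ((horizontal distance between pulley_2_axle and repair_rack_hole0 below 0.008 m and height (world z) of pulley_2_axle between 0.086 and 0.096 m and angle between pulley_2_axle's own z axis and vertical below 0.12 rad) or (horizontal distance between pulley_2_axle and repair_rack_hole1 below 0.008 m and height (world z) of pulley_2_axle between 0.086 and 0.096 m and angle between pulley_2_axle's own z axis and vertical below 0.12 rad))) or (not (contact force between wheel_2 and anything else above 6 N) and ((horizontal distance between pulley_2_axle and class_rack_hole0 below 0.008 m and height (world z) of pulley_2_axle between 0.086 and 0.096 m and angle between pulley_2_axle's own z axis and vertical below 0.12 rad) or (horizontal distance between pulley_2_axle and class_rack_hole1 below 0.008 m and height (world z) of pulley_2_axle between 0.086 and 0.096 m and angle between pulley_2_axle's own z axis and vertical below 0.12 rad) or (horizontal distance between pulley_2_axle and class_rack_hole2 below 0.008 m and height (world z) of pulley_2_axle between 0.086 and 0.096 m and angle between pulley_2_axle's own z axis and vertical below 0.12 rad)))) and linear speed of each of wheel_1, wheel_2 below 0.02 m/s); the robot touches nothing.
It fails at once if wheel 1 is pressed or squeezed with more than 20 N (contact force between the fingers and wheel_1 above 20 N).
It fails at once if wheel 2 is pressed or squeezed with more than 20 N (contact force between the fingers and wheel_2 above 20 N).
It fails at once if pulley 1 is taken out of the wooden rack before its wheel has been rolled (height (world z) of pulley_1_axle above 0.115 m and not (value of joint spin_1 above 0.5 rad or value of joint spin_1 below -0.5 rad)).
It fails at once if pulley 2 is taken out of the wooden rack before its wheel has been rolled (height (world z) of pulley_2_axle above 0.115 m and not (value of joint spin_2 above 0.5 rad or value of joint spin_2 below -0.5 rad)).
It fails at once if pulley 3 is shifted over 15 mm or another bystander over 30 mm (distance of pulley_3_axle from where it was at the start of the episode above 0.015 m or distance of any of flask, beaker, wash_bottle, masses, screwdriver, boss_head from where it was at the start of the episode above 0.03 m).
It also fails if it takes over 72 s, if anything falls off the work surface, if the arm or the gripper's body presses on something with over 40 N, if the wrist force passes 120 N, or if a joint passes its speed limit or range.

### The arm

A 6-joint arm with a two-finger parallel gripper is mounted at the origin on the work surface. World frame = base frame: x ahead of the robot, y to its left, z up, the work surface at z = 0. Lengths are in m, angles in rad, forces in N, time in s.
With the tool pointing down it reaches from about 0.375 to 0.9 m from the base axis. Payload 3.1 kg.
Tool frame: the origin (TCP) lies at the centre of the arm's flange, where the gripper is bolted on; the fingertips stand tip_reach ahead of it and the grasp point (between the pads) lies 164 mm ahead of it (tip_reach is the distance from the TCP to the fingertips, in m); z points along the fingers, y is the direction in which the jaws open and shut (so a half turn about z gives the same grasp; the last joint's range is limited). The gripper opens to 87 mm and grips with 3 to 60 N. Pads are 19 mm wide; open, the fingers measure 117 mm over their backs; the gripper's body (75 mm by 190 mm) begins 51 mm behind the grasp point.
Start: joints at [1, 0.527, 1.433, -0, 1.181, -0.178], TCP at [0.239, 0.577, 0.405] pointing down, gripper open.
Joint ranges: [-3.08, 3.08], [-0.75, 2.2], [0.22, 2.44], [-1.43, 4.57], [0, 2.65], [-2.85, 2.85]. Speed limits (rad/s): [2.79, 2.79, 3.14, 3.14, 3.14, 3.14].

### API

Orientations are given as a unit quaternion [x, y, z, w].
In Python, from rig import get_obs, camera, hand_in, tip_reach gives the robot as it stands. The module is installed in compiled form; this text tells all that it offers.
- The arm moves only by the tool servo_tool, never from a script. Its argument "steps" is one flat list of numbers, 5 for each row, row after row: the finger opening in m, from 0 to 0.087, then the shift along the tool's x, y, z in m, then the turn about the tool's z in rad. A call has 1 to 12 rows; each row is the pose to reach, as a shift and turn from the pose commanded when the call began, along the tool's axes at that moment; what a row does not reach only later rows make up. A row lasts 1/8 s, in which the tool goes at most 62.5 mm and 10.7 degrees, less where a joint would pass 70% of its speed; a pose out of reach is approached as far as the arm can. A call with a gripper value outside its range is refused whole. The fingers move at their own pace and stop on an object; "force" is the grip in N (left out, the last holds). Time passes only in rows, so rows that repeat a pose let the fingers close. It gives the time, the measured TCP pose, the force and the opening at its end, in the units of the state.
- get_obs(): the state, without advancing time (a new reading comes with each control period).
- camera(name): name is "side" or "top"; returns a dict with "pixels" (400x640x3 uint8, blue, green, red), "vertical_fov" (degrees; the focal length in pixels is half the picture's height over the tangent of half this angle, whatever the lens; pixels are square), "cx", "cy" (the principal point, pixels), "T" (4x4, takes a point from camera to world coordinates). Camera axes: x right, y up, looking along -z (the intrinsics and any distortion apply to the point x, -y, -z); pixel columns grow to the right and rows downward; lengths in m; the calibration is good to about 2 mm. A picture is of the moment at which its call begins. There is no depth.
- hand_in(): hands the job in, once; it reports no verdict.
The state is a dict: "time": time; "q": joint angles; "joint_velocities": joint speeds; "joint_torque": joint torques, N m; "position": TCP position; "tool_rot": TCP orientation; "ft_force": force on the tool from outside, world axes, zero at the start; "moment": the same for the moment, N m; "grip_width": finger opening in m.
Only numpy, scipy, OpenCV 4.12 (cv2) and the standard library are available. Lean on these libraries where they do the work, as an engineer would, in place of code of your own. Each camera call takes 0.05 s, during which the arm holds its last target.

## Working session

There is one attempt and no reset: what is moved stays moved. The work goes in short steps, Python scripts to look and compute and a tool call to move; the robot and the scene stay as the last step left them, time stands still between calls to the robot, and variables do not carry over. Pictures are saved under pics/ and viewed, and the job is handed in when it is done.

Besides the shell and the picture viewer there is one more tool, called after ">>>" in YAML: its name, and indented under it one key for each argument. servo_tool: Moves the arm, as the interface text tells. Its arguments: {"type":"object","properties":{"steps":{"type":"array"},"force":{"type":"number"}},"required":["steps"]}

```bash
mkdir -p pics; python3 - <<'E'
from rig import *
import cv2
print(tip_reach, get_obs())
for n in("side","top"):
    c=camera(n); cv2.imwrite(f"pics/{n}0.png",c["pixels"]); print(n,{k:v for k,v in c.items() if k!="pixels"})
E
```

```text
0.1822 {'time': 0.0, 'q': array([ 9.99510829e-01,  5.28444329e-01,  1.43393503e+00, -1.57605947e-05,
        1.18138482e+00, -1.78532307e-01]), 'joint_velocities': array([ 6.62591702e-05,  3.76554782e-04,  1.35529071e-03, -2.45446772e-06,
       -4.22809155e-04,  4.90353964e-04]), 'joint_torque': array([-7.49744977e-04, -4.40043426e+01, -1.76589775e+01,  6.31429651e-02,
        5.82912366e-02, -1.75760720e-04]), 'position': array([0.23900467, 0.57710839, 0.40377422]), 'tool_rot': array([ 1.95113799e-01,  9.80780009e-01, -1.01301317e-03, -3.90811327e-04]), 'ft_force': array([-0.08122067, -0.49541138, -0.43598298]), 'moment': array([ 0.01906699,  0.02704297, -0.04484815]), 'grip_width': 0.0867749397736436}
side {'vertical_fov': 55.824241488210276, 'cx': 321.87835014973246, 'cy': 192.45315363342726, 'T': array([[ 0.68497622,  0.43876702, -0.58162795, -0.14331987],
       [-0.72846729,  0.39935843, -0.55664014, -0.69660673],
       [-0.01195731,  0.8049822 ,  0.59317846,  0.8341998 ],
       [ 0.        ,  0.        ,  0.        ,  1.        ]])}
top {'vertical_fov': 53.355747827310815, 'cx': 319.3421749870207, 'cy': 201.62012059912908, 'T': array([[-0.00657987,  0.9898879 , -0.14169912,  0.39870252],
       [-0.99981459, -0.00394805,  0.01884645,  0.00414041],
       [ 0.01809644,  0.14179686,  0.98973035,  1.34265891],
       [ 0.        ,  0.        ,  0.        ,  1.        ]])}
```

View pics/top0.png

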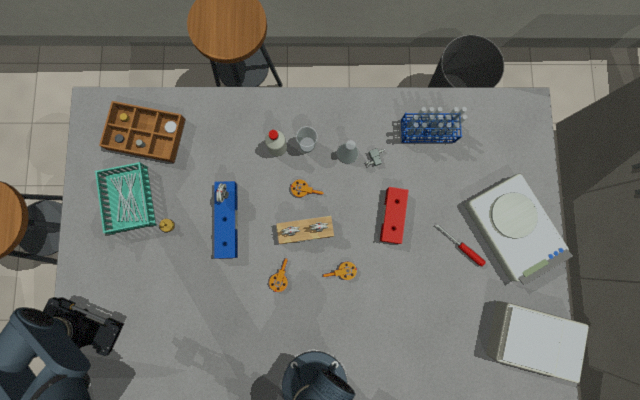

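View pics/side0.png

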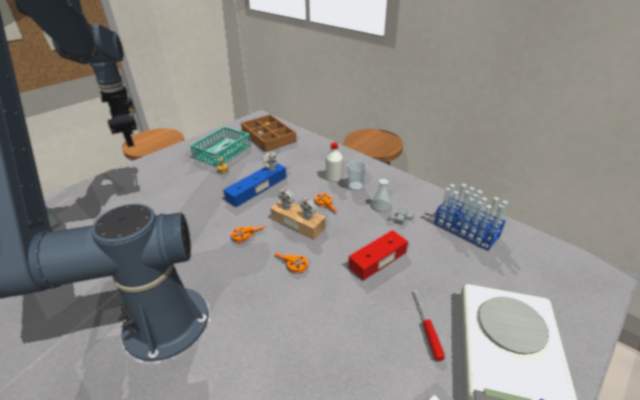

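The top view shows the wooden rack at about (305,230) with two pulleys, the blue rack at (224,220) with pulley 3 at its upper end, and the red rack at (395,216). Three orange look-alikes lie flat at (305,188), (278,276) and (341,271). I'll enlarge the racks next.

```bash
python3 - <<'E'
import cv2,numpy as np
t=cv2.imread("pics/top0.png");s=cv2.imread("pics/side0.png")
cv2.imwrite("pics/c1.png",cv2.resize(t[205:255,265:345],None,fx=10,fy=10,interpolation=cv2.INTER_CUBIC))
cv2.imwrite("pics/c2.png",cv2.resize(s[175:245,255:345],None,fx=8,fy=8,interpolation=cv2.INTER_CUBIC))
cv2.imwrite("pics/c3.png",np.hstack([cv2.resize(t[170:270,195:255],None,fx=6,fy=6,interpolation=cv2.INTER_CUBIC),cv2.resize(t[170:270,365:425],None,fx=6,fy=6,interpolation=cv2.INTER_CUBIC)]))
E
```

```text
(no output)
```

View pics/c1.png

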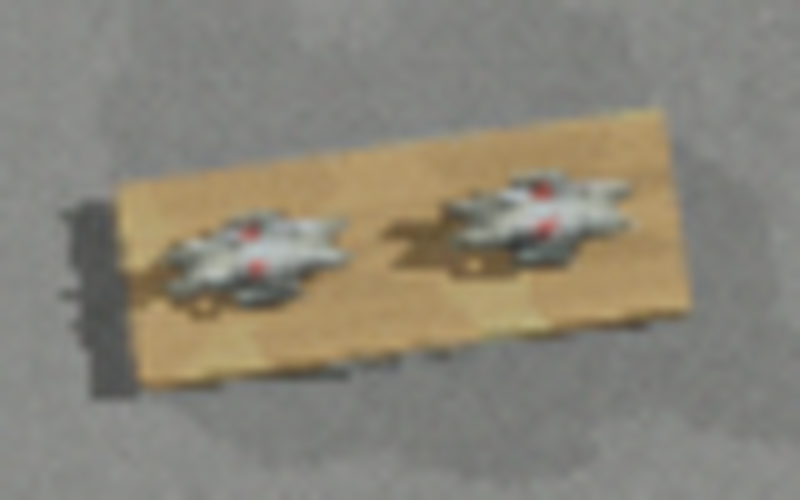

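View pics/c2.png

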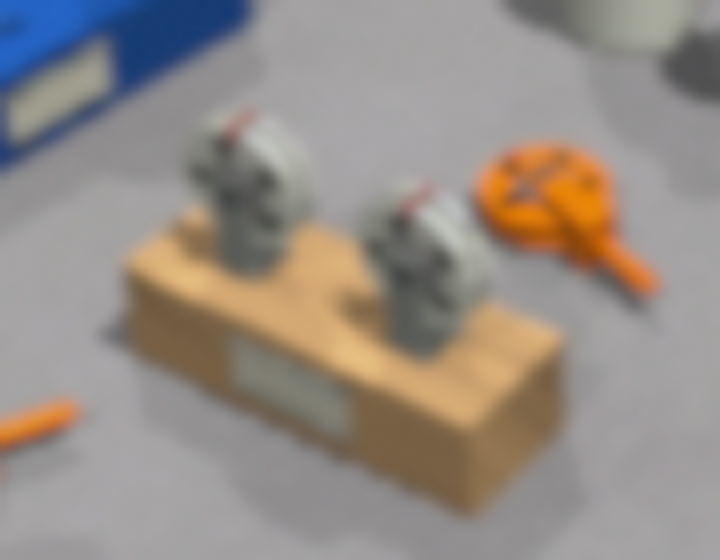

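View pics/c3.png

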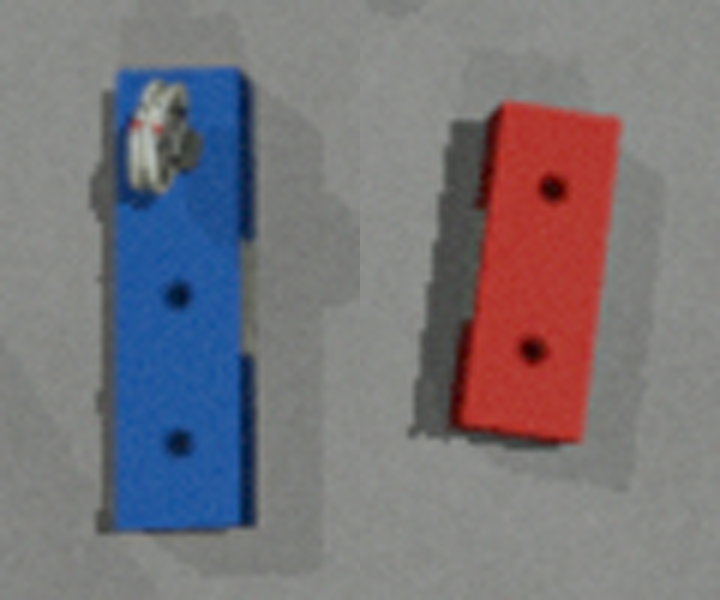

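```bash
cat > h.py <<'E'
import cv2,numpy as np
CAM={'top':(53.355747827310815,319.3421749870207,201.62012059912908,np.array([[-0.00657987,0.9898879,-0.14169912,0.39870252],[-0.99981459,-0.00394805,0.01884645,0.00414041],[0.01809644,0.14179686,0.98973035,1.34265891],[0,0,0,1]])),
'side':(55.824241488210276,321.87835014973246,192.45315363342726,np.array([[0.68497622,0.43876702,-0.58162795,-0.14331987],[-0.72846729,0.39935843,-0.55664014,-0.69660673],[-0.01195731,0.8049822,0.59317846,0.8341998],[0,0,0,1]]))}
def ray(n,u,v):
    fov,cx,cy,T=CAM[n]; f=200/np.tan(np.radians(fov)/2)
    d=T[:3,:3]@np.array([(u-cx)/f,-(v-cy)/f,-1]); return T[:3,3],d
def onz(n,u,v,z):
    o,d=ray(n,u,v); return o+d*(z-o[2])/d[2]
def proj(n,p):
    fov,cx,cy,T=CAM[n]; f=200/np.tan(np.radians(fov)/2)
    c=T[:3,:3].T@(np.asarray(p)-T[:3,3]); return np.array([cx+f*c[0]/-c[2],cy-f*c[1]/-c[2]])
def two(a,b):
    (o,d),(p,e)=ray('top',*a),ray('side',*b)
    d/=np.linalg.norm(d);e/=np.linalg.norm(e)
    s=np.linalg.lstsq(np.c_[d,-e],p-o,rcond=None)[0]
    A,B=o+d*s[0],p+e*s[1]; return (A+B)/2,np.linalg.norm(A-B)
def dark(im,u,v,r=5):
    g=im[v-r:v+r+1,u-r:u+r+1].max(2).astype(float); w=np.clip(np.median(g)*0.75-g,0,None)
    yy,xx=np.mgrid[v-r:v+r+1,u-r:u+r+1]; return (w*xx).sum()/w.sum(),(w*yy).sum()/w.sum()
E
python3 - <<'E'
from h import *
t=cv2.imread("pics/top0.png");s=cv2.imread("pics/side0.png")
P={}
for k,(u,v) in dict(b1=(224,219),b2=(224,243),r0=(397,201),r1=(393,228)).items():
    c=dark(t,u,v); P[k]=onz('top',*c,0.05); q=proj('side',P[k]); c2=dark(s,*np.round(q).astype(int),4)
    print(k,np.round(c,2),P[k].round(4),'side pred',q.round(1),'dark',np.round(c2,1),onz('side',*c2,.05).round(4))
print(np.linalg.norm(P['b1']-P['b2']),np.linalg.norm(P['r0']-P['r1']), 'blue0',2*P['b1']-P['b2'])
hsv=cv2.cvtColor(t,cv2.COLOR_BGR2HSV)
# red stripe blobs top/side
for n,im,roi in(('top',t,(205,255,265,345)),('side',s,(175,245,255,330))):
    h=cv2.cvtColor(im,cv2.COLOR_BGR2HSV); m=(((h[...,0]<8)|(h[...,0]>170))&(h[...,1]>70)).astype(np.uint8); z=np.zeros_like(m); z[roi[0]:roi[1],roi[2]:roi[3]]=m[roi[0]:roi[1],roi[2]:roi[3]]
    _,_,st,ce=cv2.connectedComponentsWithStats(z); print(n,[(a[4],c.round(1)) for a,c in zip(st[1:],ce[1:])])
# wood rack
m=cv2.inRange(hsv,(10,70,110),(25,200,255)); m[:205]=0;m[250:]=0;m[:,:265]=0;m[:,345:]=0
m[:]=cv2.morphologyEx(m,cv2.MORPH_CLOSE,np.ones((9,9)))
print(cv2.minAreaRect(max(cv2.findContours(m,0,1)[0],key=cv2.contourArea)))
for u,v in[(277,223.5),(331,216),(334,236),(279,243.7)]: print(onz('top',u,v,.05))
cv2.imwrite("pics/c4.png",np.hstack([cv2.resize(s[150:210,215:295],None,fx=5,fy=5),cv2.resize(s[225:285,335:415],None,fx=5,fy=5)]))
E
```

```text
b1 [224.35 218.77] [0.5287 0.2884 0.05  ] side pred [255.3 177.1] dark [nan nan] [nan nan nan]
b2 [224.41 243.4 ] [0.4491 0.286  0.05  ] side pred [238.2 186.6] dark [nan nan] [nan nan nan]
r0 [396.59 201.1 ] [ 0.5845 -0.2749  0.05  ] side pred [389.4 240.7] dark [389.9 241.7] [ 0.5821 -0.2785  0.05  ]
r1 [393.29 228.01] [ 0.4959 -0.2611  0.05  ] side pred [367.3 254.3] dark [367.9 255.4] [ 0.4936 -0.265   0.05  ]
0.07964946542435566 0.08970102222127932 blue0 [0.60836031 0.2907185  0.05      ]
top [(np.int32(3), array([318.7, 223.7])), (np.int32(2), array([319. , 227.5])), (np.int32(2), array([289.5, 228. ])), (np.int32(2), array([290. , 231.5]))]
side [(np.int32(3), array([322., 206.])), (np.int32(1), array([255., 231.]))]
((304.58001708984375, 229.55999755859375), (20.50609588623047, 55.578590393066406), 81.8698959350586)
[0.5125006  0.11760509 0.05      ]
[ 0.53617501 -0.05824401  0.05      ]
[ 0.4709411  -0.06728067  0.05      ]
[0.44714016 0.11060982 0.05      ]h.py:19: RuntimeWarning: invalid value encountered in scalar divide
  yy,xx=np.mgrid[v-r:v+r+1,u-r:u+r+1]; return (w*xx).sum()/w.sum(),(w*yy).sum()/w.sum()
```

View pics/c4.png

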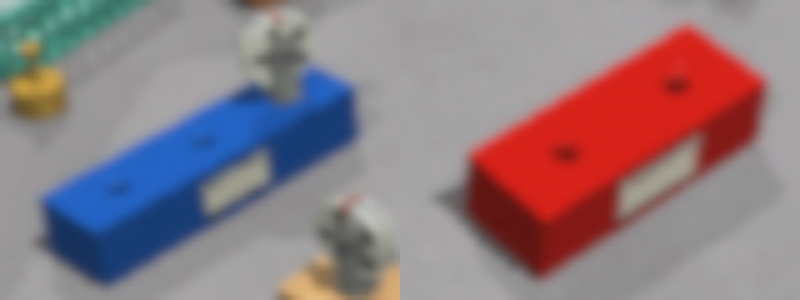

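```bash
python3 - <<'E'
from h import *
t=cv2.imread("pics/top0.png");s=cv2.imread("pics/side0.png")
for u,v in[(289.9,229.8),(318.9,225.6),(210-195+195+10.5,191.3)]: print(onz('top',u,v,.122))
def big(im,y0,y1,x0,x1,k): return cv2.resize(im[y0:y1,x0:x1],None,fx=k,fy=k,interpolation=cv2.INTER_CUBIC)
# redness weighted centroids
for n,im,c in(('top',t,(290,230)),('top',t,(319,225.6)),('top',t,(220.5,191)),('side',s,(284.5,190.5)),('side',s,(307.5,200.5)),('side',s,(270,153))):
    x,y=int(c[0]),int(c[1]);r=5
    p=im[y-r:y+r+1,x-r:x+r+1].astype(float); w=np.clip(p[...,2]-np.maximum(p[...,1],p[...,0])-25,0,None)
    if 'top'==n and x>280: w=np.clip(p[...,2]-p[...,1]-38,0,None)
    yy,xx=np.mgrid[y-r:y+r+1,x-r:x+r+1]
    xs,ys=xx[w>0],yy[w>0]; print(n,c,(w*xx).sum()/w.sum(),(w*yy).sum()/w.sum(),len(xs))
L=np.array([.4857,.0703,.122]);R=np.array([.4977,-.0189,.122])
for p in(L,R): print(proj('top',p),proj('side',p),proj('side',p-[0,0,.072]))
E
```

```text
[0.48662059 0.07167483 0.122     ]
[ 0.49905393 -0.0172551   0.122     ]
[0.60696033 0.28674322 0.122     ]
top (290, 230) 289.7647058823529 229.5 3
top (319, 225.6) 318.8958333333333 225.4375 3
top (220.5, 191) 219.14473684210526 190.52631578947367 5
side (284.5, 190.5) 284.1666666666667 190.16666666666666 3
side (307.5, 200.5) 306.0 200.11111111111111 2
side (270, 153) 268.3333333333333 148.75438596491227 24
[290.34821651 230.09815611] [284.8182976  189.67080133] [286.33495348 207.16053206]
[319.43827281 226.03738654] [307.03867193 199.34428248] [307.82766612 217.10819012]
```

```bash
cat >> h.py <<'E'
from scipy.spatial.transform import Rotation as Ro
def plan(x,y,z,yaw=None):
    "TCP target -> shift in tool axes, turn"
    from rig import get_obs
    o=get_obs(); R=Ro.from_quat(o['tool_rot']).as_matrix()
    s=R.T@(np.array([x,y,z])-o['position']); y0=np.degrees(np.arctan2(R[1,1],R[0,1]))
    print('shift',s.round(4),'yaw_y',round(y0,1),'turn',None if yaw is None else round(np.radians(y0-yaw),3),'q',o['q'].round(2),'F',o['ft_force'].round(2),'t',o['time'])
E
python3 -c "
from h import *
plan(.4883,.0592,.335,101)"
```

```text
shift [-0.4286 -0.3829  0.0695] yaw_y 67.5 turn -0.585 q [ 1.    0.53  1.43 -0.    1.18 -0.18] F [ 0.02 -0.61  0.11] t 0.1
```

>>> servo_tool:
  steps: [0, -0.0429, -0.038, 0.0, -0.1, 0, -0.0857, -0.0766, 0.0, -0.2, 0, -0.1286, -0.115, 0.005, -0.3, 0, -0.1714, -0.153, 0.01, -0.4, 0, -0.214, -0.1915, 0.015, -0.5, 0, -0.257, -0.23, 0.02, -0.585, 0, -0.3, -0.268, 0.03, -0.585, 0, -0.343, -0.306, 0.04, -0.585, 0, -0.386, -0.345, 0.055, -0.585, 0, -0.4286, -0.383, 0.0695, -0.585, 0, -0.4286, -0.383, 0.0695, -0.585, 0, -0.4286, -0.383, 0.0695, -0.585]
  force: 10

```text
time: 1.6
position: [0.4881, 0.0595, 0.3349]
tool_rot: [-0.095, 0.995, 0.0, -0.001]
ft_force: [0.4, 0.1, 0.0]
grip_width: 0.0005
```

```bash
python3 -c "
from h import *
from rig import camera
plan(.4883,.0592,.335,101)
for n in('top','side'): cv2.imwrite(f'pics/{n}1.png',camera(n)['pixels'])
s=cv2.imread('pics/side1.png');cv2.imwrite('pics/s1c.png',cv2.resize(s[100:240,200:380],None,fx=4,fy=4,interpolation=cv2.INTER_CUBIC))
"
```

```text
shift [-0.0002 -0.0004 -0.0001] yaw_y 101.0 turn -0.001 q [-0.11  0.46  1.83  0.    0.85 -1.87] F [0.4  0.09 0.  ] t 1.6
```

View pics/s1c.png

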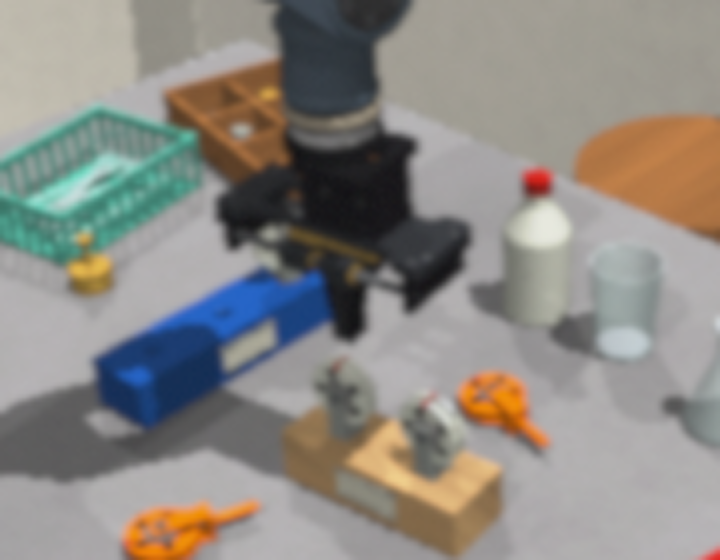

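Side view: the closed fingers hang above the left pulley's wheel (crop (350,330) over (340,370)), nothing disturbed. I'll lower in small steps.

>>> servo_tool:
  steps: [0, 0, 0, 0.015, 0, 0, 0, 0, 0.025, 0, 0, 0, 0, 0.027, 0, 0, 0, 0, 0.028, 0, 0, 0, 0, 0.028, 0]

```text
time: 2.33
position: [0.4886, 0.0596, 0.3075]
tool_rot: [-0.096, 0.995, -0.0, 0.0]
ft_force: [0.2, -0.7, -1.1]
grip_width: 0.0002
```

>>> servo_tool:
  steps: [0, 0, 0, 0.001, 0, 0, 0, 0, 0.0015, 0]

```text
time: 2.58
position: [0.4886, 0.0594, 0.3059]
tool_rot: [-0.096, 0.995, -0.0, 0.0]
ft_force: [0.2, -1.0, 0.3]
grip_width: 0.0
```

>>> servo_tool:
  steps: [0, 0, 0, 0.0005, 0, 0, 0, 0, 0.0005, 0]

```text
time: 2.82
position: [0.4885, 0.0595, 0.3052]
tool_rot: [-0.096, 0.995, 0.0, -0.0]
ft_force: [0.3, -0.4, -0.5]
grip_width: 0.0005
```

>>> servo_tool:
  steps: [0, 0, 0, 0.0005, 0, 0, 0, 0, 0.0005, 0]

```text
time: 3.08
position: [0.4885, 0.0595, 0.3047]
tool_rot: [-0.096, 0.995, 0.0, -0.0]
ft_force: [-0.1, 0.2, 0.1]
grip_width: 0.0004
```

>>> servo_tool:
  steps: [0, 0, 0, 0.0005, 0, 0, 0, 0, 0.0005, 0]

```text
time: 3.32
position: [0.4885, 0.0595, 0.3042]
tool_rot: [-0.096, 0.995, -0.0, -0.0]
ft_force: [-0.2, -0.4, 0.2]
grip_width: 0.0006
```

>>> servo_tool:
  steps: [0, 0, 0, 0.0005, 0, 0, 0, 0, 0.0005, 0]

```text
time: 3.58
position: [0.4886, 0.0595, 0.3038]
tool_rot: [-0.096, 0.995, -0.0, 0.0]
ft_force: [0.9, 0.1, 0.4]
grip_width: 0.0007
```

>>> servo_tool:
  steps: [0, 0, 0, 0.0004, 0, 0, 0, 0, 0.0004, 0]

```text
time: 3.82
position: [0.4886, 0.0595, 0.3035]
tool_rot: [-0.096, 0.995, -0.0, 0.0]
ft_force: [0.1, -0.5, 1.5]
grip_width: 0.0004
```

>>> servo_tool:
  steps: [0, 0, 0, 0.0004, 0, 0, 0, 0, 0.0004, 0]

```text
time: 4.08
position: [0.4887, 0.0594, 0.3032]
tool_rot: [-0.096, 0.995, -0.0, 0.0]
ft_force: [0.6, -0.4, 3.5]
grip_width: 0.0006
```

>>> servo_tool:
  steps: [0, 0, 0, 0.0004, 0, 0, 0, 0, 0.0004, 0]

```text
time: 4.32
position: [0.4888, 0.0594, 0.3029]
tool_rot: [-0.096, 0.995, -0.0, 0.0]
ft_force: [0.5, -2.0, 6.0]
grip_width: 0.0008
```

>>> servo_tool:
  steps: [0, 0, 0.002, 0, 0, 0, 0, 0.004, 0, 0]

```text
time: 4.58
position: [0.4884, 0.0632, 0.3033]
tool_rot: [-0.096, 0.995, -0.001, 0.001]
ft_force: [0.0, -1.4, 5.8]
grip_width: 0.0003
```

>>> servo_tool:
  steps: [0, 0, 0.003, 0, 0, 0, 0, 0.006, 0, 0]

```text
time: 4.82
position: [0.4874, 0.069, 0.304]
tool_rot: [-0.096, 0.995, -0.001, 0.001]
ft_force: [-2.2, -1.7, 14.3]
grip_width: 0.0002
```

>>> servo_tool:
  steps: [0, 0, 0, -0.001, 0, 0, 0, 0, -0.0014, 0]

```text
time: 5.08
position: [0.4867, 0.0694, 0.3044]
tool_rot: [-0.096, 0.995, 0.0, 0.0]
ft_force: [0.1, -0.3, 5.4]
grip_width: 0.0005
```

```bash
python3 -c "
from h import *
from rig import camera
plan(.4883,.0592,.335,101)
for n in('top','side'): cv2.imwrite(f'pics/{n}2.png',camera(n)['pixels'])
s=cv2.imread('pics/side2.png');cv2.imwrite('pics/s2c.png',cv2.resize(s[140:240,240:340],None,fx=6,fy=6,interpolation=cv2.INTER_CUBIC))
"
```

```text
shift [ 0.0004 -0.0103 -0.0306] yaw_y 101.0 turn 0.0 q [-0.09  0.51  1.86  0.    0.77 -1.85] F [ 0.1  -0.34  5.44] t 5.075
```

View pics/s2c.png

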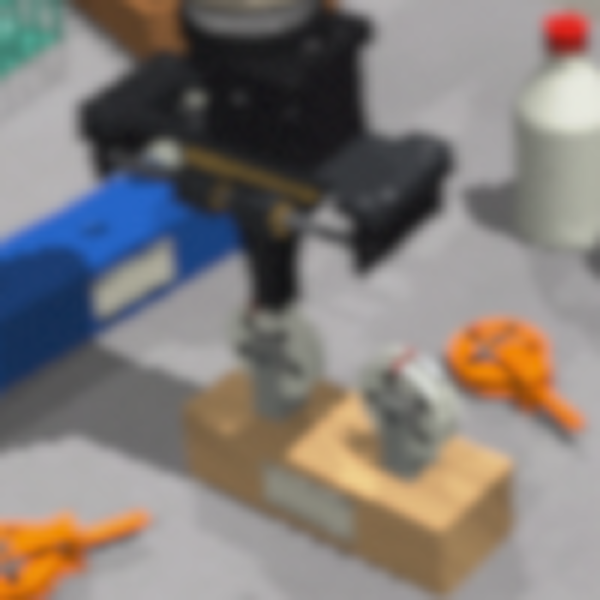

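The finger now sits on the left wheel's top (crop (270,300)), stripe moved slightly left; force is back at 5.4 N. Carrying on.

>>> servo_tool:
  steps: [0, 0, 0.003, 0, 0, 0, 0, 0.006, 0.0, 0]

```text
time: 5.42
position: [0.4857, 0.0753, 0.3043]
tool_rot: [-0.096, 0.995, -0.0, 0.0]
ft_force: [-0.0, -0.1, 7.7]
grip_width: 0.0003
```

>>> servo_tool:
  steps: [0, 0, 0.003, 0.0, 0, 0, 0, 0.006, 0.0, 0]

```text
time: 5.68
position: [0.4845, 0.0813, 0.3041]
tool_rot: [-0.096, 0.995, 0.0, 0.0]
ft_force: [0.8, -0.3, 3.8]
grip_width: 0.0002
```

>>> servo_tool:
  steps: [0, 0, 0, -0.015, 0, 0, 0, -0.018, -0.015, 0, 0, 0, -0.018, -0.015, 0]

```text
time: 6.05
position: [0.4881, 0.0621, 0.3184]
tool_rot: [-0.095, 0.995, -0.0, -0.0]
ft_force: [-0.6, 1.0, 0.3]
grip_width: 0.0006
```

```bash
cat >> h.py <<'E'
def snap(tag,box=(140,240,240,340),k=6):
    from rig import camera
    s=camera('side')['pixels'];cv2.imwrite(f'pics/s{tag}.png',cv2.resize(s[box[0]:box[1],box[2]:box[3]],None,fx=k,fy=k,interpolation=cv2.INTER_CUBIC))
E
python3 -c "
from h import *
plan(.4883,.0592,.335,101);snap('3',(175,235,265,335),8)"
```

```text
shift [ 0.0004 -0.0029 -0.0166] yaw_y 100.9 turn -0.002 q [-0.1   0.49  1.85 -0.    0.81 -1.86] F [-0.57  0.98  0.29] t 6.05
```

View pics/s3.png

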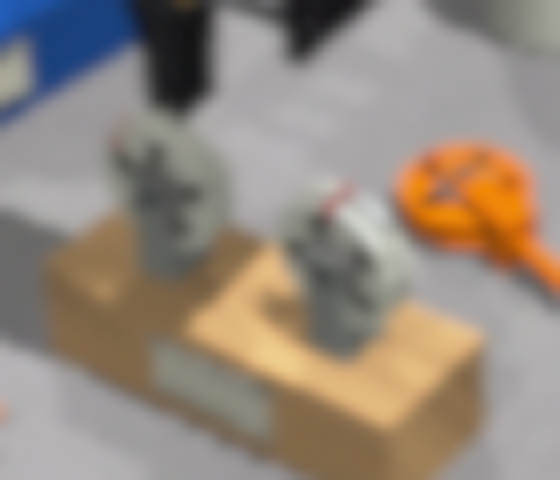

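>>> servo_tool:
  steps: [0, 0, 0.002, 0.012, 0, 0, 0, 0.003, 0.0145, 0, 0, 0, 0.003, 0.0149, 0, 0, 0, 0.011, 0.0149, 0, 0, 0, 0.02, 0.0148, 0, 0, 0, 0.03, 0.0, 0]

```text
time: 6.85
position: [0.4813, 0.0934, 0.3178]
tool_rot: [-0.096, 0.995, 0.0, -0.002]
ft_force: [-0.6, -0.3, 0.0]
grip_width: 0.0003
```

```bash
python3 -c "
from h import *
from rig import camera,get_obs
fs=[]
t0=get_obs()['time']
for i in range(12):
    s=camera('side')['pixels']; c=s[182:212,272:302]
    if i%2==0: fs.append(cv2.resize(c,None,fx=8,fy=8,interpolation=cv2.INTER_CUBIC))
print(t0,get_obs()['time'])
cv2.imwrite('pics/f1.png',np.vstack([np.hstack(fs[:3]),np.hstack(fs[3:])]))"
```

```text
6.85 7.45
```

View pics/f1.png

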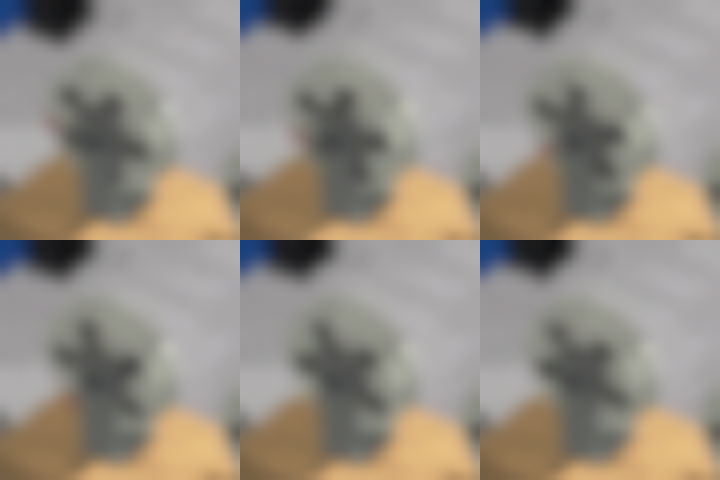

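The six frames over 0.6 s show the left wheel's stripe and holes still turning after lift-off (stripe from (52,120) down to (545,150), then out of sight): it runs free. Now the right wheel.

```bash
python3 -c "
from h import *
plan(.4995,-.026,.325,101)"
```

```text
shift [ 0.0055 -0.1198 -0.0063] yaw_y 101.0 turn -0.0 q [-0.04  0.48  1.85 -0.    0.81 -1.8 ] F [ 0.27  0.11 -0.8 ] t 7.45
```

>>> servo_tool:
  steps: [0, 0.002, -0.04, -0.0063, 0, 0, 0.004, -0.08, -0.0063, 0, 0, 0.0055, -0.12, -0.006, 0, 0, 0.0055, -0.12, 0.005, 0, 0, 0.0055, -0.12, 0.0115, 0, 0, 0.0055, -0.12, 0.0115, 0]

```text
time: 8.2
position: [0.4989, -0.0249, 0.3066]
tool_rot: [-0.097, 0.995, 0.001, -0.001]
ft_force: [0.5, -0.3, -0.1]
grip_width: 0.0005
```

>>> servo_tool:
  steps: [0, 0, 0, 0.0008, 0, 0, 0, 0, 0.0012, 0]

```text
time: 8.45
position: [0.4996, -0.0253, 0.3064]
tool_rot: [-0.097, 0.995, -0.0, 0.0]
ft_force: [-1.1, 0.5, 0.2]
grip_width: 0.0005
```

>>> servo_tool:
  steps: [0, 0, 0, 0.0005, 0, 0, 0, 0, 0.0005, 0]

```text
time: 8.7
position: [0.4996, -0.0259, 0.3059]
tool_rot: [-0.096, 0.995, -0.0, 0.0]
ft_force: [-0.2, 0.6, -0.3]
grip_width: 0.0008
```

>>> servo_tool:
  steps: [0, 0, 0, 0.0004, 0, 0, 0, 0, 0.0004, 0]

```text
time: 8.95
position: [0.4996, -0.026, 0.3053]
tool_rot: [-0.096, 0.995, 0.0, -0.0]
ft_force: [-0.5, -1.2, -0.2]
grip_width: 0.0006
```

>>> servo_tool:
  steps: [0, 0, 0, 0.0005, 0, 0, 0, 0, 0.0005, 0]

```text
time: 9.2
position: [0.4996, -0.026, 0.3048]
tool_rot: [-0.096, 0.995, 0.0, -0.0]
ft_force: [-0.2, -0.9, 0.2]
grip_width: 0.0005
```

>>> servo_tool:
  steps: [0, 0, 0, 0.0004, 0, 0, 0, 0, 0.0004, 0]

```text
time: 9.45
position: [0.4996, -0.026, 0.3044]
tool_rot: [-0.096, 0.995, 0.0, 0.0]
ft_force: [-0.2, -0.5, 0.4]
grip_width: 0.0005
```

>>> servo_tool:
  steps: [0, 0, 0, 0.0004, 0, 0, 0, 0, 0.0004, 0]

```text
time: 9.7
position: [0.4996, -0.026, 0.3041]
tool_rot: [-0.096, 0.995, -0.0, 0.0]
ft_force: [-0.9, -0.8, 0.8]
grip_width: 0.0004
```

>>> servo_tool:
  steps: [0, 0, 0.002, 0, 0, 0, 0, 0.004, 0, 0]

```text
time: 9.95
position: [0.499, -0.022, 0.3043]
tool_rot: [-0.096, 0.995, -0.0, 0.0]
ft_force: [0.1, -0.7, 2.6]
grip_width: 0.0002
```

>>> servo_tool:
  steps: [0, 0, 0.002, 0, 0, 0, 0, 0.004, 0, 0]

```text
time: 10.2
position: [0.4984, -0.018, 0.3044]
tool_rot: [-0.096, 0.995, -0.0, 0.001]
ft_force: [0.3, 0.1, 4.1]
grip_width: 0.0005
```

>>> servo_tool:
  steps: [0, 0, 0.002, 0.0003, 0, 0, 0, 0.004, 0.0003, 0]

```text
time: 10.45
position: [0.4978, -0.0142, 0.3044]
tool_rot: [-0.096, 0.995, -0.0, 0.001]
ft_force: [0.4, 0.1, 6.7]
grip_width: 0.0005
```

>>> servo_tool:
  steps: [0, 0, 0.003, 0, 0, 0, 0, 0.006, 0, 0]

```text
time: 10.7
position: [0.4966, -0.0082, 0.3042]
tool_rot: [-0.096, 0.995, -0.0, 0.001]
ft_force: [0.4, -0.4, 3.2]
grip_width: 0.0006
```

>>> servo_tool:
  steps: [0, 0, 0, -0.015, 0, 0, 0, -0.018, -0.015, 0, 0, 0, -0.018, -0.015, 0]

```text
time: 11.08
position: [0.4999, -0.0273, 0.3183]
tool_rot: [-0.095, 0.995, -0.0, -0.0]
ft_force: [0.4, 0.1, -0.2]
grip_width: 0.0004
```

```bash
python3 -c "
from h import *
plan(.4995,-.026,.3193,101);snap('4',(175,235,265,335),8)"
```

```text
shift [ 0.0001  0.0014 -0.001 ] yaw_y 100.9 turn -0.002 q [-0.28  0.49  1.83 -0.    0.82 -2.04] F [ 0.36  0.06 -0.23] t 11.075
```

View pics/s4.png

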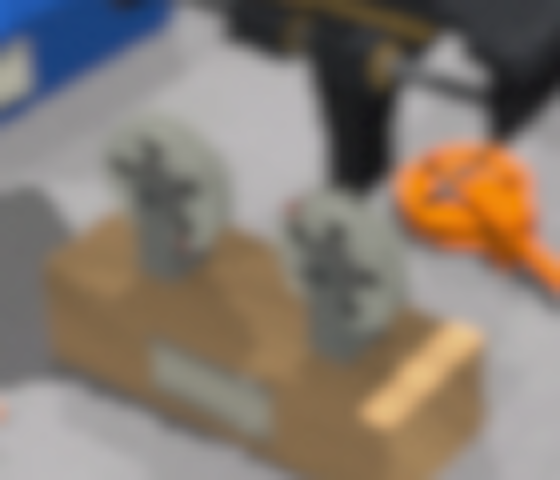

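The right wheel's stripe has rolled to (293,210), upper left, about 0.6 rad; the left stripe has coasted round to (185,240). Now I'll flick the right wheel.

>>> servo_tool:
  steps: [0, 0, 0.002, 0.012, 0, 0, 0, 0.003, 0.0145, 0, 0, 0, 0.004, 0.0149, 0, 0, 0, 0.012, 0.0149, 0, 0, 0, 0.021, 0.0148, 0, 0, 0, 0.031, 0.0, 0]

```text
time: 11.88
position: [0.4929, 0.0052, 0.3179]
tool_rot: [-0.096, 0.995, 0.001, -0.002]
ft_force: [0.4, -0.6, 0.6]
grip_width: 0.0004
```

```bash
python3 -c "
from h import *
from rig import camera,get_obs
fs=[]
t0=get_obs()['time']
for i in range(12):
    s=camera('side')['pixels']; c=s[192:222,294:324]
    if i%2==0: fs.append(cv2.resize(c,None,fx=8,fy=8,interpolation=cv2.INTER_CUBIC))
print(t0,get_obs()['time'])
cv2.imwrite('pics/f2.png',np.vstack([np.hstack(fs[:3]),np.hstack(fs[3:])]))"
```

```text
11.875 12.475
```

View pics/f2.png

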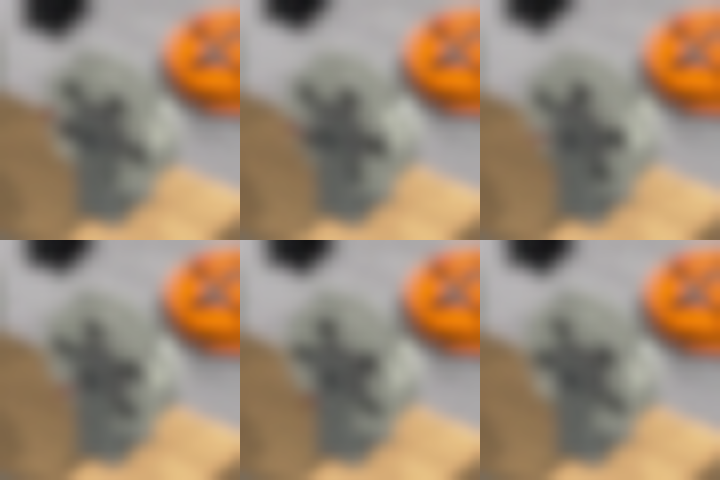

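The stripe drifts from (50,115) to (285,140) to (70,390) over 0.6 s and the holes keep turning. So the right wheel also runs free, and both pulleys go to blue holes 1 and 2. I'll grip the right one first.

```bash
python3 -c "
from h import *
plan(.4977,-.0178,.345,11)"
```

```text
shift [ 0.0002 -0.0224 -0.0264] yaw_y 101.0 turn 1.571 q [-0.22  0.49  1.84 -0.    0.81 -1.98] F [-0.6  -0.2  -0.27] t 12.475
```

>>> servo_tool:
  steps: [0.087, 0, -0.01, -0.0264, 0.18, 0.087, 0, -0.0224, -0.0264, 0.36, 0.087, 0, -0.0224, -0.0264, 0.54, 0.087, 0, -0.0224, -0.0264, 0.72, 0.087, 0, -0.0224, -0.0264, 0.9, 0.087, 0, -0.0224, -0.0264, 1.08, 0.087, 0, -0.0224, -0.0264, 1.26, 0.087, 0, -0.0224, -0.0264, 1.44, 0.087, 0, -0.0224, -0.0264, 1.571, 0.087, 0, -0.0224, -0.0264, 1.571, 0.087, 0, -0.0224, -0.0264, 1.571]

```text
time: 13.85
position: [0.4979, -0.0176, 0.3451]
tool_rot: [0.635, 0.772, -0.0, -0.0]
ft_force: [0.4, 0.4, 0.1]
grip_width: 0.0865
```

```bash
python3 -c "
from h import *
plan(.4977,-.0178,.256,11);snap('5',(120,240,240,360),5)"
```

```text
shift [-0.0002 -0.0002  0.0891] yaw_y 11.1 turn 0.002 q [-0.26  0.45  1.81 -0.    0.89 -0.45] F [0.42 0.44 0.06] t 13.85
```

View pics/s5.png

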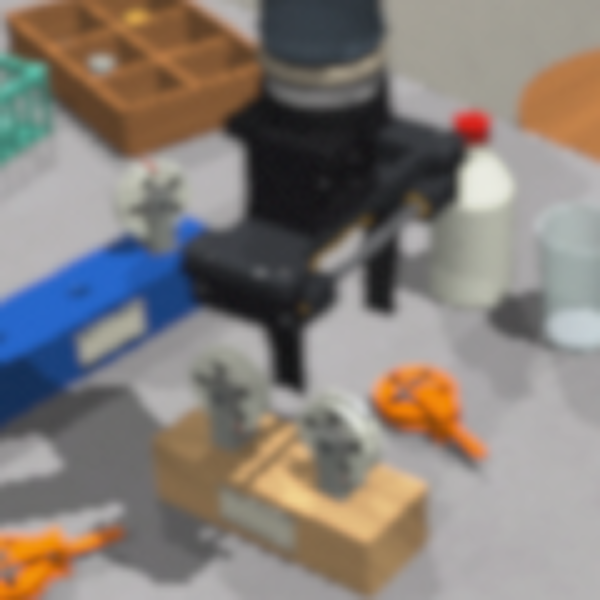

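The open jaws are turned across the right pulley (crop (340,340) over (335,440)). Going down, then closing gently.

>>> servo_tool:
  steps: [0.087, 0, 0, 0.03, 0, 0.087, 0, 0, 0.06, 0, 0.087, 0, 0, 0.08, 0, 0.087, 0, 0, 0.089, 0, 0.087, 0, 0, 0.089, 0]
  force: 8

```text
time: 14.52
position: [0.498, -0.0175, 0.2558]
tool_rot: [0.636, 0.772, -0.0, -0.0]
ft_force: [0.2, 0.2, 0.1]
grip_width: 0.0868
```

>>> servo_tool:
  steps: [0.06, 0, 0, 0, 0, 0.045, 0, 0, 0, 0, 0.036, 0, 0, 0, 0, 0.032, 0, 0, 0, 0, 0.032, 0, 0, 0, 0]

```text
time: 15.15
position: [0.498, -0.0175, 0.2562]
tool_rot: [0.636, 0.772, 0.0, 0.0]
ft_force: [-0.3, 0.2, -0.6]
grip_width: 0.0451
```

>>> servo_tool:
  steps: [0.02, 0, 0, 0, 0, 0.02, 0, 0, 0, 0, 0.02, 0, 0, 0, 0, 0.02, 0, 0, 0, 0]

```text
time: 15.65
position: [0.4983, -0.0176, 0.2563]
tool_rot: [0.636, 0.772, 0.0, 0.001]
ft_force: [1.1, 0.0, -0.0]
grip_width: 0.0269
```

>>> servo_tool:
  steps: [0.02, 0, 0, 0, 0, 0.02, 0, 0, 0, 0, 0.02, 0, 0, -0.01, 0, 0.02, 0, 0, -0.03, 0, 0.02, 0, 0, -0.07, 0, 0.02, 0, 0, -0.115, 0, 0.02, 0, 0, -0.14, 0, 0.02, 0, 0, -0.14, 0]
  force: 25

```text
time: 16.65
position: [0.4975, -0.0175, 0.3979]
tool_rot: [0.636, 0.772, 0.0, 0.001]
ft_force: [0.5, -0.3, -2.9]
grip_width: 0.0259
```

```bash
python3 -c "
from h import *
from rig import camera
plan(.4491,.286,.396,11);snap('6',(80,240,220,380),5)
t=camera('top')['pixels'];cv2.imwrite('pics/t6.png',cv2.resize(t[170:270,200:360],None,fx=5,fy=5,interpolation=cv2.INTER_CUBIC))"
```

```text
shift [0.3071 0.0104 0.0014] yaw_y 11.0 turn 0.0 q [-0.26  0.37  1.75 -0.    1.02 -0.45] F [ 0.53 -0.27 -2.87] t 16.65
```

View pics/s6.png

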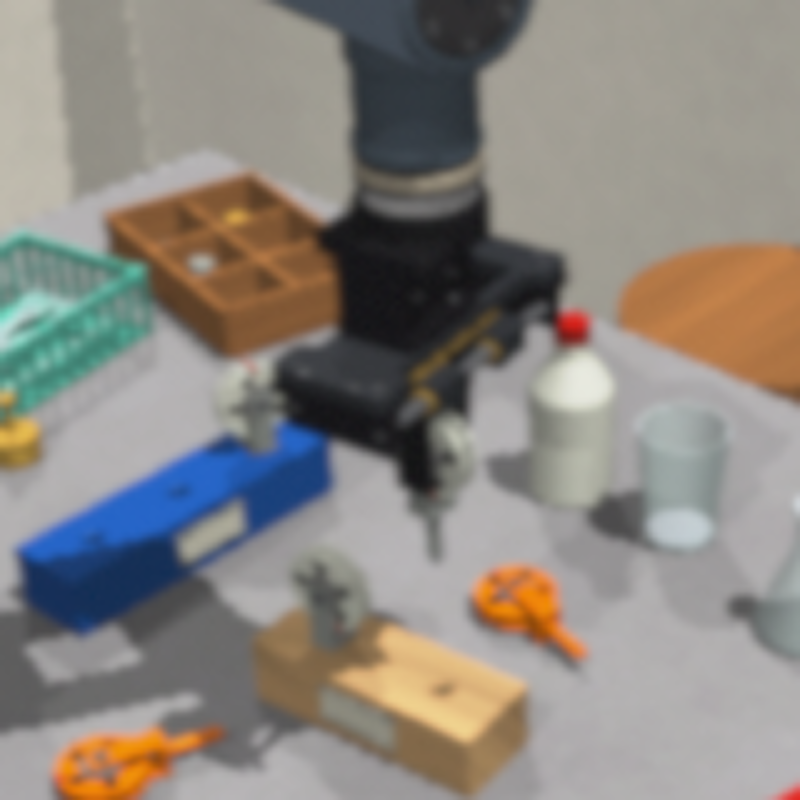

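```bash
python3 -c "
from h import *
for z in(.152,.192,.234): print(proj('side',[.4975,-.0175,z]))
print(onz('side',308.4,217.7,.05), proj('side',[.4975,-.0175,.05]))"
```

```text
[306.32339896 191.40133275]
[305.83770378 180.63719808]
[305.30531095 168.83813484]
[ 0.49685626 -0.0223402   0.05      ] [307.47612364 216.9483926 ]
```

View pics/t6.png

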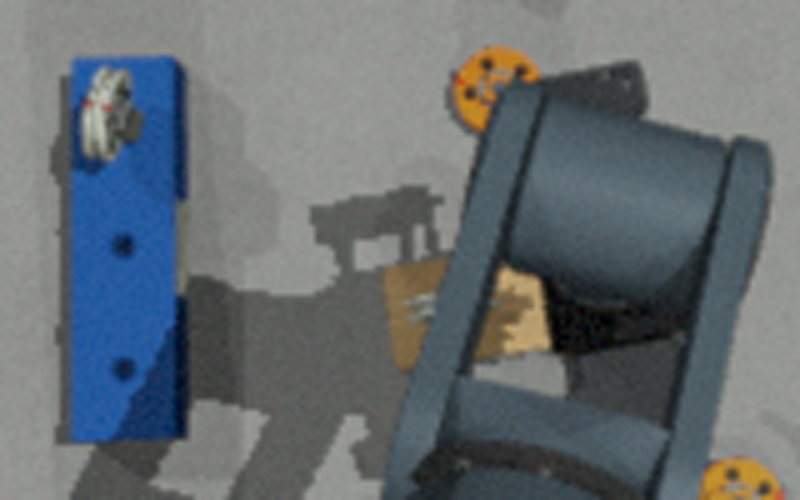

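Side crop: the held pulley hangs upright, its rod tip at full-image (306.6,192) where (306.3,191.4) is expected. Hole readings in the side view are offset the same 1 px at both racks, so the top-camera hole position agrees with the robot frame. Carrying it to blue hole 2.

>>> servo_tool:
  steps: [0.02, 0.02, 0, 0, -0.14, 0.02, 0.06, 0.001, 0, -0.3, 0.02, 0.1, 0.003, 0, -0.46, 0.02, 0.14, 0.004, 0, -0.62, 0.02, 0.18, 0.006, 0, -0.78, 0.02, 0.22, 0.007, 0, -0.94, 0.02, 0.26, 0.009, 0, -1.1, 0.02, 0.29, 0.01, 0, -1.26, 0.02, 0.307, 0.0104, 0.0, -1.408, 0.02, 0.307, 0.0104, 0.0, -1.408, 0.02, 0.307, 0.0104, 0.02, -1.408, 0.02, 0.307, 0.0104, 0.02, -1.408]

```text
time: 18.25
position: [0.4488, 0.2847, 0.3739]
tool_rot: [-0.013, 1.0, -0.001, -0.003]
ft_force: [-0.5, 1.1, -2.1]
grip_width: 0.0263
```

```bash
python3 -c "
from h import *
plan(.4491,.286,.317,91.7);snap('7',(100,220,180,300),6)
for z in(.05,.132,.172): print(proj('side',[.4491,.286,z]))"
```

```text
shift [-0.0007  0.0015  0.0569] yaw_y 91.5 turn -0.003 q [ 0.35  0.44  1.7  -0.    1.01 -1.24] F [-0.5   1.08 -2.05] t 18.25
[238.22013045 186.58710126]
[234.82626403 167.3170818 ]
[233.07743487 157.38741226]
```

View pics/s7.png

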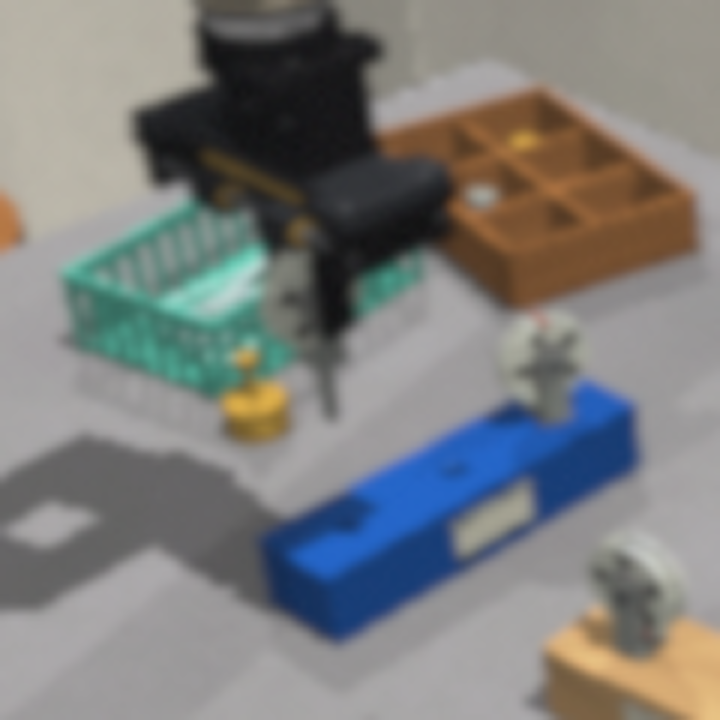

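>>> servo_tool:
  steps: [0.02, 0, 0, 0.03, 0, 0.02, 0, 0, 0.06, 0, 0.02, 0, 0, 0.072, 0, 0.02, 0, 0, 0.072, 0, 0.02, 0, 0, 0.072, 0]

```text
time: 18.92
position: [0.4502, 0.2859, 0.3052]
tool_rot: [-0.014, 1.0, 0.0, 0.001]
ft_force: [0.4, 0.6, -2.4]
grip_width: 0.0262
```

>>> servo_tool:
  steps: [0.02, 0, 0, 0.003, 0, 0.02, 0, 0, 0.006, 0, 0.02, 0, 0, 0.009, 0, 0.02, 0, 0, 0.009, 0]

```text
time: 19.42
position: [0.4494, 0.2858, 0.2949]
tool_rot: [-0.015, 1.0, -0.0, -0.0]
ft_force: [-0.5, -0.4, -2.1]
grip_width: 0.0261
```

>>> servo_tool:
  steps: [0.02, 0, 0, 0.002, 0, 0.02, 0, 0, 0.004, 0, 0.02, 0, 0, 0.004, 0]

```text
time: 19.8
position: [0.4498, 0.2861, 0.2911]
tool_rot: [-0.014, 1.0, 0.0, 0.0]
ft_force: [0.6, 0.6, -3.1]
grip_width: 0.0264
```

>>> servo_tool:
  steps: [0.02, 0, 0, 0.003, 0, 0.02, 0, 0, 0.006, 0, 0.02, 0, 0, 0.006, 0]

```text
time: 20.18
position: [0.4497, 0.286, 0.2849]
tool_rot: [-0.014, 1.0, 0.0, 0.0]
ft_force: [0.6, 3.0, -2.8]
grip_width: 0.0258
```

>>> servo_tool:
  steps: [0.02, 0, 0.0005, 0.004, 0, 0.02, 0, 0.001, 0.008, 0, 0.02, 0, 0.001, 0.012, 0, 0.02, 0, 0.001, 0.016, 0, 0.02, 0, 0.001, 0.016, 0]

```text
time: 20.8
position: [0.4495, 0.2868, 0.2686]
tool_rot: [-0.015, 1.0, -0.0, -0.0]
ft_force: [0.9, 1.8, -4.1]
grip_width: 0.0261
```

>>> servo_tool:
  steps: [0.02, 0, 0, 0.004, 0, 0.02, 0, 0, 0.008, 0, 0.02, 0, 0, 0.01, 0, 0.02, 0, 0, 0.01, 0]

```text
time: 21.3
position: [0.4495, 0.2868, 0.2589]
tool_rot: [-0.015, 1.0, -0.0, -0.0]
ft_force: [2.1, 1.8, -3.8]
grip_width: 0.0263
```

>>> servo_tool:
  steps: [0.02, 0, 0, 0.0015, 0, 0.02, 0, 0, 0.0025, 0, 0.02, 0, 0, 0.0025, 0]

```text
time: 21.68
position: [0.4496, 0.2869, 0.2566]
tool_rot: [-0.015, 1.0, 0.0, 0.0]
ft_force: [1.1, 2.0, -2.4]
grip_width: 0.0261
```

>>> servo_tool:
  steps: [0.05, 0, 0, 0, 0, 0.055, 0, 0, 0, 0, 0.055, 0, 0, 0, 0, 0.055, 0, 0, 0, 0, 0.055, 0, 0, -0.03, 0, 0.055, 0, 0, -0.08, 0, 0.055, 0, 0, -0.11, 0, 0.055, 0, 0, -0.11, 0]

```text
time: 22.68
position: [0.4501, 0.2871, 0.3691]
tool_rot: [-0.015, 1.0, 0.001, 0.003]
ft_force: [0.6, 0.2, 0.5]
grip_width: 0.0548
```

```bash
python3 -c "
from h import *
plan(.4857,.0705,.345,11);snap('8',(100,220,180,300),6)
print(proj('side',[.4495,.2868,.092]))"
```

```text
shift [-0.0291 -0.2176  0.0239] yaw_y 91.7 turn 1.408 q [ 0.36  0.45  1.7  -0.    0.98 -1.24] F [0.63 0.21 0.5 ] t 22.675
[236.4687221  176.76060111]
```

View pics/s8.png

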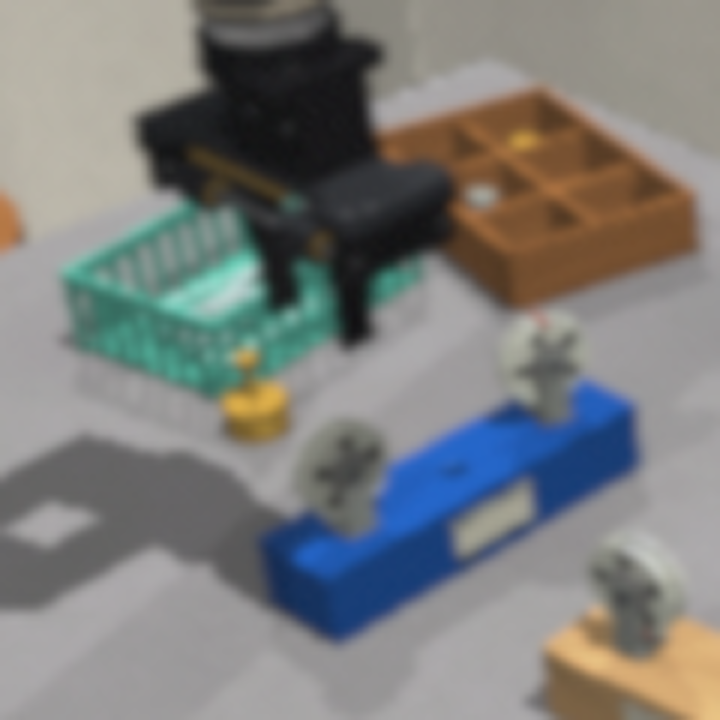

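The first pulley stands home in blue hole 2 (crop (345,470)). Now the left one.

>>> servo_tool:
  steps: [0.087, -0.004, -0.03, 0.0, 0.16, 0.087, -0.008, -0.06, 0.0, 0.33, 0.087, -0.012, -0.09, 0.0, 0.5, 0.087, -0.016, -0.12, 0.0, 0.67, 0.087, -0.02, -0.15, 0.0, 0.84, 0.087, -0.025, -0.18, 0.0, 1.0, 0.087, -0.0291, -0.21, 0.01, 1.16, 0.087, -0.0291, -0.2176, 0.0239, 1.3, 0.087, -0.0291, -0.2176, 0.0239, 1.408, 0.087, -0.0291, -0.2176, 0.0239, 1.408, 0.087, -0.0291, -0.2176, 0.0239, 1.408]

```text
time: 24.1
position: [0.4847, 0.0703, 0.342]
tool_rot: [0.635, 0.772, -0.001, -0.001]
ft_force: [0.1, -0.1, -0.2]
grip_width: 0.0868
```

```bash
python3 -c "
from h import *
plan(.4857,.0705,.256,11);snap('9',(120,240,240,360),5)"
```

```text
shift [-0.      0.0012  0.086 ] yaw_y 11.1 turn 0.002 q [-0.08  0.44  1.83 -0.    0.87 -0.28] F [ 0.14 -0.07 -0.21] t 24.1
```

View pics/s9.png

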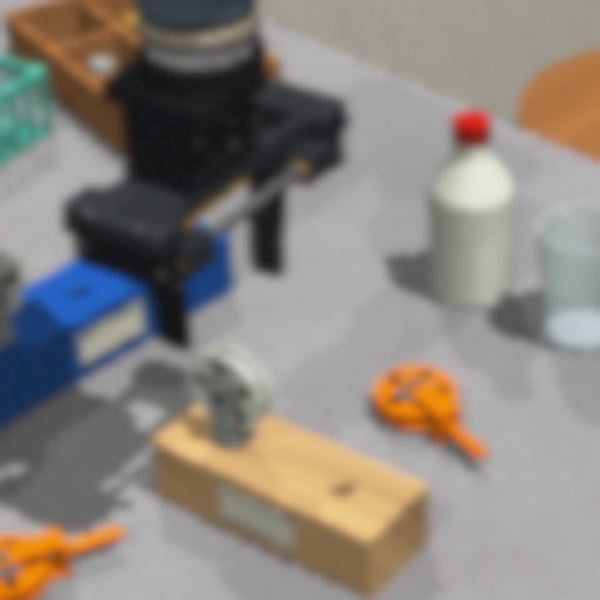

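The open jaws hang above the left pulley (crop (225,310) over (230,390)). Going down and closing.

>>> servo_tool:
  steps: [0.087, 0, 0.001, 0.03, 0, 0.087, 0, 0.001, 0.06, 0, 0.087, 0, 0.001, 0.08, 0, 0.087, 0, 0.001, 0.086, 0, 0.087, 0, 0.001, 0.086, 0]
  force: 8

```text
time: 24.78
position: [0.4861, 0.0705, 0.2568]
tool_rot: [0.636, 0.772, -0.0, -0.0]
ft_force: [0.2, 1.2, 0.3]
grip_width: 0.087
```

>>> servo_tool:
  steps: [0.06, 0, 0, 0, 0, 0.045, 0, 0, 0, 0, 0.036, 0, 0, 0, 0, 0.032, 0, 0, 0, 0, 0.02, 0, 0, 0, 0, 0.02, 0, 0, 0, 0, 0.02, 0, 0, 0, 0, 0.02, 0, 0, 0, 0, 0.02, 0, 0, 0, 0]

```text
time: 25.9
position: [0.4864, 0.0703, 0.2569]
tool_rot: [0.636, 0.772, 0.0, 0.001]
ft_force: [1.0, 0.6, -1.0]
grip_width: 0.0259
```

>>> servo_tool:
  steps: [0.02, 0, 0, 0, 0, 0.02, 0, 0, 0, 0, 0.02, 0, 0, -0.01, 0, 0.02, 0, 0, -0.03, 0, 0.02, 0, 0, -0.07, 0, 0.02, 0, 0, -0.115, 0, 0.02, 0, 0, -0.14, 0, 0.02, 0, 0, -0.14, 0]
  force: 25

```text
time: 26.9
position: [0.4854, 0.0705, 0.3984]
tool_rot: [0.636, 0.772, 0.001, 0.001]
ft_force: [-0.1, 0.2, -2.2]
grip_width: 0.0258
```

```bash
python3 -c "
from h import *
plan(.529,.289,.397,91.7);snap('10',(80,240,200,360),5)
print(proj('side',[.486,.0705,.151]))"
```

```text
shift [0.2062 0.0845 0.0014] yaw_y 11.0 turn -1.408 q [-0.08  0.36  1.77 -0.    1.01 -0.28] F [-0.1   0.2  -2.18] t 26.9
[284.2047064  182.20983054]
```

View pics/s10.png

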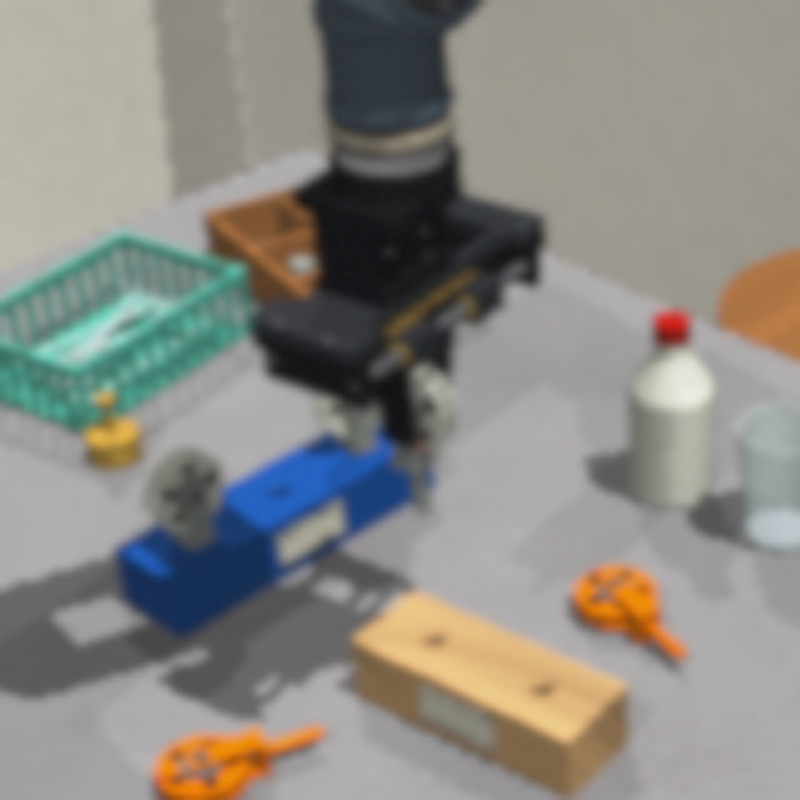

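Held upright; the rod tip is at full-image (285,181.6) where (284.2,182.2) is expected. Carrying it to blue hole 1.

>>> servo_tool:
  steps: [0.02, 0.015, 0.006, 0, -0.14, 0.02, 0.04, 0.016, 0, -0.3, 0.02, 0.065, 0.027, 0, -0.46, 0.02, 0.09, 0.037, 0, -0.62, 0.02, 0.115, 0.047, 0, -0.78, 0.02, 0.14, 0.057, 0, -0.94, 0.02, 0.165, 0.068, 0, -1.1, 0.02, 0.19, 0.078, 0, -1.26, 0.02, 0.206, 0.0845, 0.0, -1.408, 0.02, 0.206, 0.0845, 0.0, -1.408, 0.02, 0.206, 0.0845, 0.02, -1.408, 0.02, 0.206, 0.0845, 0.02, -1.408]

```text
time: 28.45
position: [0.5284, 0.2875, 0.374]
tool_rot: [-0.013, 1.0, -0.001, -0.004]
ft_force: [-0.4, 0.2, -2.8]
grip_width: 0.0258
```

>>> servo_tool:
  steps: [0.02, 0, 0, 0.03, 0, 0.02, 0, 0, 0.06, 0, 0.02, 0, 0, 0.072, 0, 0.02, 0, 0, 0.072, 0, 0.02, 0, 0, 0.072, 0]

```text
time: 29.08
position: [0.5302, 0.2888, 0.3059]
tool_rot: [-0.014, 1.0, 0.0, 0.001]
ft_force: [0.3, -0.1, -1.9]
grip_width: 0.0262
```

```bash
python3 -c "
from h import *
plan(.529,.289,.297,91.7);snap('11',(100,220,180,300),6)
print(proj('side',[.529,.289,.058]))"
```

```text
shift [0.0012 0.0003 0.0089] yaw_y 91.7 turn -0.001 q [ 0.31  0.62  1.58 -0.    0.94 -1.29] F [ 0.27 -0.14 -1.93] t 29.075
[254.95612913 175.2559213 ]
```

View pics/s11.png

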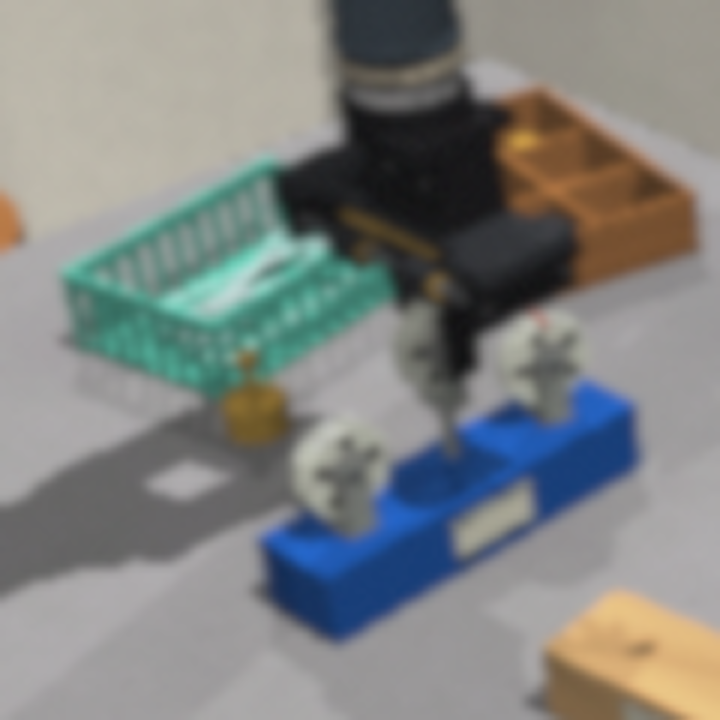

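The rod tip hangs over hole 1 at crop (453,455), with both neighbours clear. Inserting.

>>> servo_tool:
  steps: [0.02, 0, 0, 0.003, 0, 0.02, 0, 0, 0.006, 0, 0.02, 0, 0, 0.009, 0, 0.02, 0, 0, 0.013, 0, 0.02, 0, 0, 0.013, 0]

```text
time: 29.75
position: [0.53, 0.289, 0.2915]
tool_rot: [-0.014, 1.0, 0.001, 0.001]
ft_force: [1.0, 1.3, -3.9]
grip_width: 0.0262
```

>>> servo_tool:
  steps: [0.02, 0, 0, 0.003, 0, 0.02, 0, 0, 0.006, 0, 0.02, 0, 0, 0.006, 0]

```text
time: 30.12
position: [0.53, 0.289, 0.2857]
tool_rot: [-0.014, 1.0, 0.001, 0.001]
ft_force: [1.9, 3.0, -3.7]
grip_width: 0.0259
```

>>> servo_tool:
  steps: [0.02, 0, 0.0005, 0.004, 0, 0.02, 0, 0.001, 0.008, 0, 0.02, 0, 0.001, 0.012, 0, 0.02, 0, 0.001, 0.016, 0, 0.02, 0, 0.001, 0.016, 0]

```text
time: 30.75
position: [0.5298, 0.2897, 0.2692]
tool_rot: [-0.015, 1.0, 0.0, 0.0]
ft_force: [3.4, 2.7, -4.7]
grip_width: 0.0256
```

>>> servo_tool:
  steps: [0.02, 0, 0, 0.004, 0, 0.02, 0, 0, 0.008, 0, 0.02, 0, 0, 0.0105, 0, 0.02, 0, 0, 0.0125, 0, 0.02, 0, 0, 0.0125, 0]

```text
time: 31.38
position: [0.5298, 0.2898, 0.2571]
tool_rot: [-0.015, 1.0, 0.0, 0.0]
ft_force: [4.6, 2.8, -1.8]
grip_width: 0.0258
```

Home (the TCP was at 0.2569 when gripped). Releasing and backing off.

>>> servo_tool:
  steps: [0.05, 0, 0, 0, 0, 0.055, 0, 0, 0, 0, 0.055, 0, 0, 0, 0, 0.055, 0, 0, 0, 0, 0.055, 0, 0, -0.03, 0, 0.055, 0, 0, -0.08, 0, 0.055, 0, 0, -0.13, 0, 0.055, 0, 0, -0.15, 0]

```text
time: 32.38
position: [0.5299, 0.2899, 0.4108]
tool_rot: [-0.015, 1.0, 0.001, 0.003]
ft_force: [-0.4, 0.8, -0.4]
grip_width: 0.0549
```

>>> servo_tool:
  steps: [0.055, 0.03, -0.05, 0, 0, 0.055, 0.06, -0.11, 0, 0, 0.055, 0.06, -0.17, 0, 0, 0.055, 0.06, -0.23, 0, 0, 0.055, 0.06, -0.29, 0, 0, 0.055, 0.06, -0.35, 0, 0, 0.055, 0.06, -0.35, 0, 0, 0.055, 0.06, -0.35, 0, 0]

```text
time: 33.38
position: [0.4794, -0.0618, 0.4071]
tool_rot: [-0.014, 1.0, 0.0, -0.001]
ft_force: [-0.5, 1.0, -0.7]
grip_width: 0.0551
```

```bash
python3 -c "
from h import *
from rig import camera
plan(.529,.289,.297,91.7);snap('12',(120,220,200,320),6)
t=camera('top')['pixels'];cv2.imwrite('pics/t12.png',cv2.resize(t[165:265,190:290],None,fx=6,fy=6,interpolation=cv2.INTER_CUBIC))"
```

```text
shift [-0.0596  0.3491  0.1104] yaw_y 91.6 turn -0.002 q [-0.36  0.33  1.78  0.    1.03 -1.96] F [-0.49  1.   -0.74] t 33.375
```

View pics/s12.png

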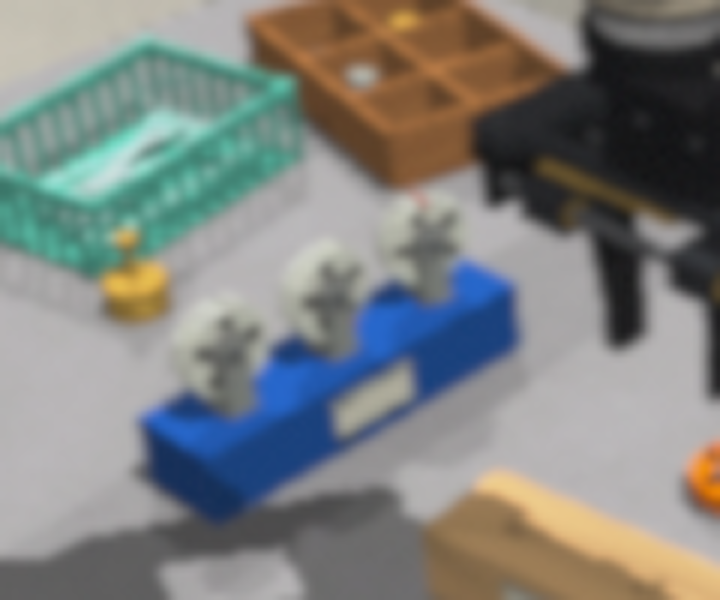

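View pics/t12.png

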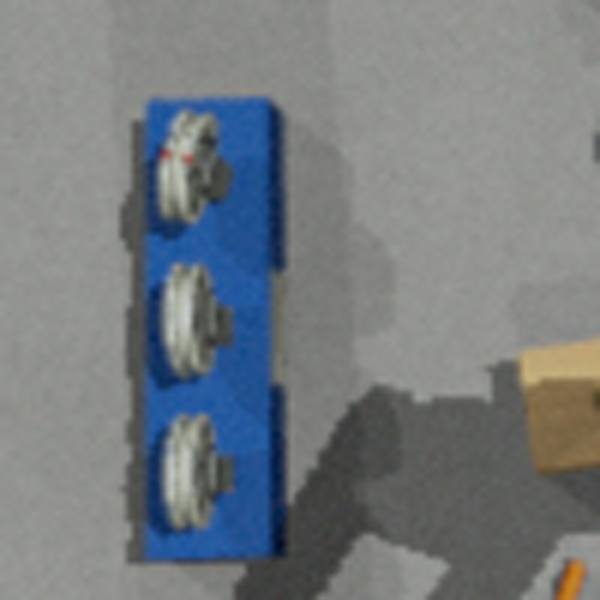

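Both views show three pulleys standing upright in the blue rack at the same height (side crop (220,360), (325,300), (425,245)), with the gripper well clear.

```bash
python3 -c "
from rig import *
print(hand_in())"
```

```text
the job is handed in; nothing more can be done
None
```

I rolled both wheels in the wooden rack and both run free, so both pulleys now stand in the blue class rack; the job is handed in at about 33 s of the 72 s allowed.

- **Test:** The left wheel turned about 0.8 rad and the right about 0.6 rad under the finger. After a flick, both stripes kept moving for about 0.5 s with the finger lifted. Sideways drag on the finger during the rolls stayed within sensor noise on the right wheel and near the top of the left one. Early in the left roll, with the finger off-centre, it read up to about 2–3 N, but the wheel coasted freely afterwards.
- **Force on the wheels:** The highest reading was about 14 N, briefly, on the left wheel while the finger crossed its top. I lifted at once. That is above the 5–8 N advised and below the 20 N limit.
- **Placing:** The right pulley went to blue hole 2 and the left to hole 1. The tool height at release matched the height at which each was gripped, to within 0.5 mm, so the rods are fully home.
- **Last checks:** Both camera views showed the two pulleys upright, level with pulley 3, and the gripper well clear. Pulley 3 looked unmoved by eye, and the arm never came near the other bystanders; I did not measure their positions again. The side camera read the hole positions about 1 pixel off the top camera. That offset was the same at the racks I compared, so I used the top camera's values. In both insertions the rod met a small side force of up to about 5 N.

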